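# Take an album's thickness on the bench gauge

### The arm

A 6-joint arm with a two-finger parallel gripper is mounted at the origin on the work surface; the furniture and walls round the work are solid. World frame = base frame: x ahead of the robot, y to its left, z up, the work surface at z = 0. Lengths are in m, angles in rad, forces in N, time in s.
With the tool pointing down it reaches from about 0.3 to 0.775 m from the base axis. Payload 14.6 kg.
Tool frame: the origin (TCP) lies at the very end of the fingers, on their centre line; the grasp point (between the pads) lies robot.grasp_offset behind it (robot.grasp_offset is the distance from the TCP to the grasp point, in m); z points along the fingers, y is the direction in which the jaws open and shut (so a half turn about z gives the same grasp; the last joint's range is limited). The gripper opens to 94 mm and grips with 3 to 60 N. Pads are 16 mm wide; open, the fingers measure 119 mm over their backs; the gripper's body (75 mm by 177 mm) begins 78 mm behind the grasp point.
Start: joints at [1.05, 0.3, 1.521, -0, 1.321, -0.067], TCP at [0.241, 0.494, 0.205] pointing down, gripper open.
Joint ranges: [-3.03, 3.03], [-0.79, 2.21], [0.23, 2.52], [-1.04, 4.18], [0, 3.07], [-2.55, 2.55]. Speed limits (rad/s): [2.22, 2.22, 2.57, 3.14, 3.14, 3.14].

### API

Orientations are given as a unit quaternion [w, x, y, z].
In Python, from bench import robot gives the robot as it stands.
- The arm moves only by the shell command python3 -m pendant 'ROWS' [FORCE]. ROWS is JSON, a list of rows, each a list of 7 numbers: the turn, a rotation vector about the world's x, y, z in degrees, then the shift along the world's x, y, z in cm, then the finger opening in cm, from 0 to 9.4. A call has 1 to 12 rows; each row shifts and turns the commanded pose from where the row before left it; what a row does not reach is not made up. A row lasts 1/12 s, in which the tool goes at most 41.7 mm and 7.16 degrees, less where a joint would pass 70% of its speed; a pose out of reach is approached as far as the arm can. A call is refused whole if a number of a shift passes 4.17 or a number of a turn 7.16, either way. A call with a gripper value outside its range is refused whole. The fingers move at their own pace and stop on an object; FORCE is the grip in N (left out, the last holds). Time passes only in rows, so rows that do not move let the fingers close. It gives the time, the measured TCP pose, the force and the opening at its end, in the units of the state.
- robot.observe(): the state, without advancing time (a new reading comes with each control period).
- robot.read_camera(name): name is "side" or "top" or "wrist"; returns (picture, depth): 400x640x3 uint8, red, green, blue; 400x640 float32, m along the optical axis (not along the pixel's ray), 0 where there is no reading.
- robot.camera_model(name): a dict with "vertical_fov" (degrees; the focal length in pixels is half the picture's height over the tangent of half this angle, whatever the lens; pixels are square), "cx", "cy" (the principal point, pixels), "extrinsics" (4x4, takes a point from world to camera coordinates); the wrist camera has in their place "T_tool_cam" (4x4, takes a point from camera to tool coordinates, whose origin is the TCP and whose axes are the flange's). Camera axes: x right, y down, z forward; pixel columns grow to the right and rows downward; lengths in m; the calibration is good to about 2 mm. The wrist camera is an equidistant fisheye: a pixel r from the principal point sees the ray r / f radians off the axis. A picture is of the moment at which its call begins: read the wrist's pose just before it. camera_model takes no time and is no camera call.
- robot.hand_in(): hands the job in, once; it reports no verdict.
The state is a dict: "t": time; "q": joint angles; "joint_vel": joint speeds; "joint_torque": joint torques, N m; "eef_pos": TCP position; "eef_rot": TCP orientation; "ft_force": force on the tool from outside, world axes, zero at the start; "moment": the same for the moment, N m; "opening": finger opening in m.
Only numpy, scipy, OpenCV 4.12 (cv2) and the standard library are available. Lean on these libraries where they do the work, as an engineer would, in place of code of your own. Each camera call takes 0.05 s, during which the arm holds its last target.

### The job

A swollen album lies askew on the thickness gauge, short of the fence: slide it gently home until its end sits square against the fence. Then roll the thumbwheel on top of the gauge towards the fence, stroke by stroke with a light fingertip on its exposed rim, until the measuring foot rests on the cover and the wheel stiffens. Stop there, for the pages are soft and the foot must bear on them only lightly; leave the foot resting on the cover and the other things where they are.

Things in the scene. Friction and masses are not known exactly. Their poses are not given: they have to be found in the camera images.
- gauge: bench thickness gauge, fixed, on levelling feet: steel base plate 310 x 200 mm, 8 mm thick, with an upright fence and, behind it, a column with a grey head 44 mm wide that overhangs the plate. Origin on the plate's underside, 3 to 11 mm above the table; x runs along the plate to the fence, z up. The plate spans x = -160 to 150 mm; the head x = 12 to 142, its underside z = 118, its top z = 152 mm
- fence_face (a point): middle of the fence's face (gauge x = 90, z = 45 mm); the fence is 150 mm wide and its top is at gauge z = 68 mm
- wheel: knurled steel thumbwheel, 36 mm across, 10 mm wide, in a 12 mm slot in the head's top; level axle along the gauge's y; origin on the axle. 5 mm of rim stands out. It drags about 1 N at the rim and stays where left. Rolling the top of the rim towards the fence lowers the foot, 0.6 mm per mm of rim; force on the rim beyond the drag reaches the foot 1.7 times as large
- wheel_top (a point): highest point of the thumbwheel's rim, fixed in the gauge (at its x = 62, y = 0, z = 157 mm)
- foot: round steel measuring foot, 30 mm across, on a spindle under the head's nose, at the gauge's x = 28, y = 0 mm; rigid, no spring. Origin at the centre of its sole; it starts 10 to 20 mm above the level of the album's cover, which is at about gauge z = 80 mm
- album: thick spotted album, 0.5 to 1 kg, lying on the gauge's plate with its black spine to the gauge's +y side; solid part 165 x 130 mm, 72.5 mm high; loose leaves stick out up to 12 mm further and give way. Origin on its underside; x points to the end that goes to the fence; the solid part spans x = -78 to 86, y = -62 to 68 mm. Starts 20 to 60 mm short of the fence, up to 0.2 rad askew
- album_back (a point): middle of the end face that goes against the fence (one of the two ends of the pages, square to the spine), half-way up
- album_front (a point): middle of the opposite end face, the one to push on, half-way up. Pushed off its middle line the album also turns; a corner that meets the fence first may jam, as the fingertip grips the face
- weight_a: cloth-covered lead weight 100 x 46 x 27 mm, a bystander; origin under its centre
- wad: wad of stuck prints 96 x 127 x 35 mm, a bystander; origin under it
- loupe: black stand loupe, 43 mm across, 38 mm high, a bystander; origin under its centre

How it is judged:
By the outcome, as a careful person would: the job done as asked, in the order asked, and still so for the second after the job is handed in, with the robot touching nothing.
It also fails if it takes over 72 s, if anything falls off the work surface, if the arm or the gripper's body presses on something with over 40 N, if the wrist force passes 120 N, or if a joint passes its speed limit or range.

## Working session

There is one attempt and no reset: what is moved stays moved. The work goes in short steps, Python scripts to look and compute and a shell command to move; the robot and the scene stay as the last step left them, time stands still between calls to the robot, and variables do not carry over. Pictures are saved under pics/ and viewed, and the job is handed in when it is done.

```bash
ls; mkdir -p pics
cat > h.py <<'E'
import numpy as np,cv2
from bench import robot
def snap(n,f):
    o=robot.observe(); p,d=robot.read_camera(n); cv2.imwrite('pics/'+f+'.png',p[:,:,::-1]); np.savez('pics/'+f+'.npz',p=p,d=d,pos=o['eef_pos'],rot=o['eef_rot']); return p,d
def px(n,f,u,v,r=1):
    m=robot.camera_model(n); d=np.load('pics/'+f+'.npz')['d']; F=200/np.tan(np.radians(m['vertical_fov'])/2)
    w=d[v-r:v+r+1,u-r:u+r+1]; z=np.median(w[w>0])
    c=np.array([(u-m['cx'])/F*z,(v-m['cy'])/F*z,z,1]); return (np.linalg.inv(m['extrinsics'])@c)[:3]
def proj(n,P):
    m=robot.camera_model(n);F=200/np.tan(np.radians(m['vertical_fov'])/2)
    c=m['extrinsics']@np.append(P,1); return c[0]/c[2]*F+m['cx'],c[1]/c[2]*F+m['cy']
E
python3 - <<'E'
from h import *
for n in ('side','top','wrist'): snap(n,n+'0')
print(robot.observe()); print(robot.grasp_offset)
for n in ('side','top','wrist'): print(robot.camera_model(n))
E
```

```text
pics
{'t': 0.15, 'q': array([ 1.05040528e+00,  3.00339340e-01,  1.52141085e+00, -3.41974579e-06,
        1.32066909e+00, -6.65881859e-02]), 'joint_vel': array([-7.80760298e-04, -1.39477800e-03, -2.21280704e-03, -3.79859253e-04,
       -2.18658816e-03,  9.41449586e-05]), 'joint_torque': array([-1.22871912e-03, -5.31961226e+01, -3.52818096e+01,  7.07887555e-02,
        2.36182159e-02, -6.52303333e-05]), 'eef_pos': array([0.24101998, 0.4941762 , 0.20503061]), 'eef_rot': array([-1.17983667e-04,  2.24959029e-01,  9.74368136e-01, -3.96119669e-04]), 'ft_force': array([0.35197796, 0.09362905, 0.01234674]), 'moment': array([ 0.00249085, -0.04275239, -0.00080676]), 'opening': 0.09412017790843637}
0.0188
{'vertical_fov': 50.26571719633912, 'cx': 324.6842788922077, 'cy': 192.2880816617415, 'extrinsics': array([[-0.99905295, -0.04210896, -0.01095665,  0.55640822],
       [-0.02026774,  0.67319541, -0.73918682,  0.2153721 ],
       [ 0.03850236, -0.73826471, -0.67341131,  0.85455117],
       [ 0.        ,  0.        ,  0.        ,  1.        ]])}
{'vertical_fov': 47.56028944651237, 'cx': 321.9695809440661, 'cy': 202.5802319072725, 'extrinsics': array([[-0.02779753, -0.99956873,  0.00946817, -0.14637236],
       [-0.98950409,  0.02617149, -0.1421151 ,  0.59414385],
       [ 0.14180602, -0.01331924, -0.98980486,  1.00830819],
       [ 0.        ,  0.        ,  0.        ,  1.        ]])}
{'vertical_fov': 65.70646984690485, 'cx': 316.56739697879226, 'cy': 197.8907818905772, 'T_tool_cam': array([[-1.36477946e-03, -9.72410357e-01, -2.33272875e-01,
         6.64825464e-02],
       [ 9.99998770e-01, -1.14678672e-03, -1.07012224e-03,
        -1.01847371e-03],
       [ 7.73083716e-04, -2.33274048e-01,  9.72410726e-01,
        -1.79765977e-01],
       [ 0.00000000e+00,  0.00000000e+00,  0.00000000e+00,
         1.00000000e+00]])}
```

View pics/side0.png

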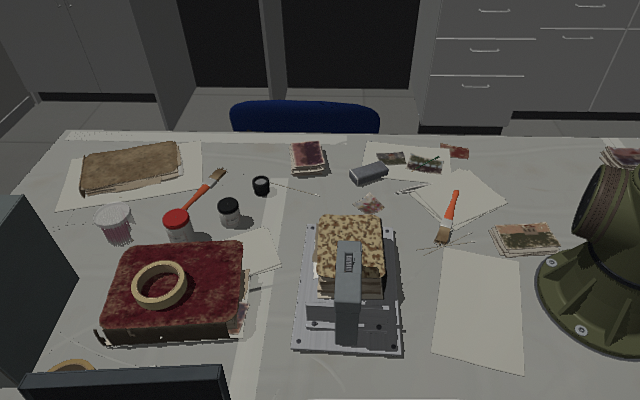

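View pics/top0.png

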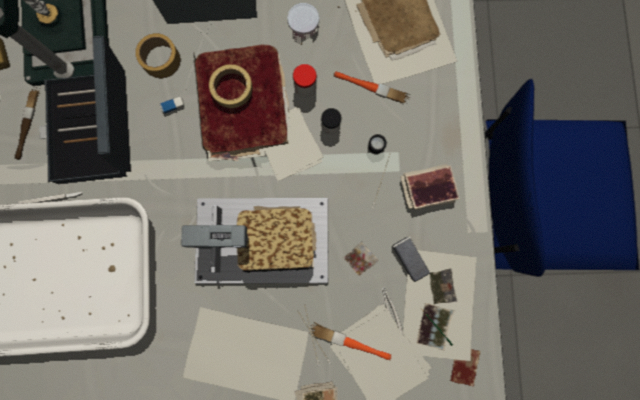

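View pics/wrist0.png

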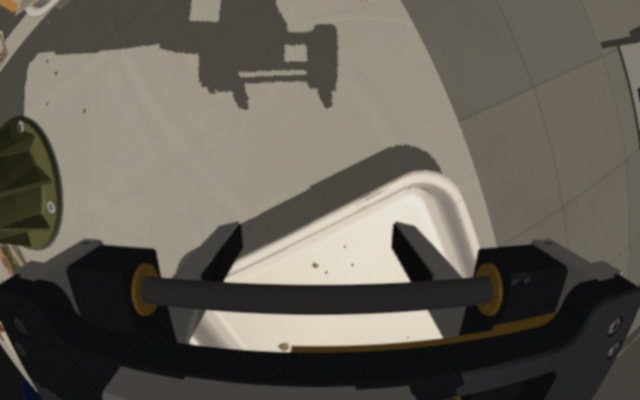

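Run:
```python
from h import *
p=cv2.imread('pics/top0.png'); cv2.imwrite('pics/top0c.png',cv2.resize(p[185:295,170:340],None,fx=4.7,fy=4.7,interpolation=2))
p=cv2.imread('pics/side0.png'); cv2.imwrite('pics/side0c.png',cv2.resize(p[205:360,280:410],None,fx=3.8,fy=3.8,interpolation=2))
```

```text
(no output)
```

View pics/top0c.png

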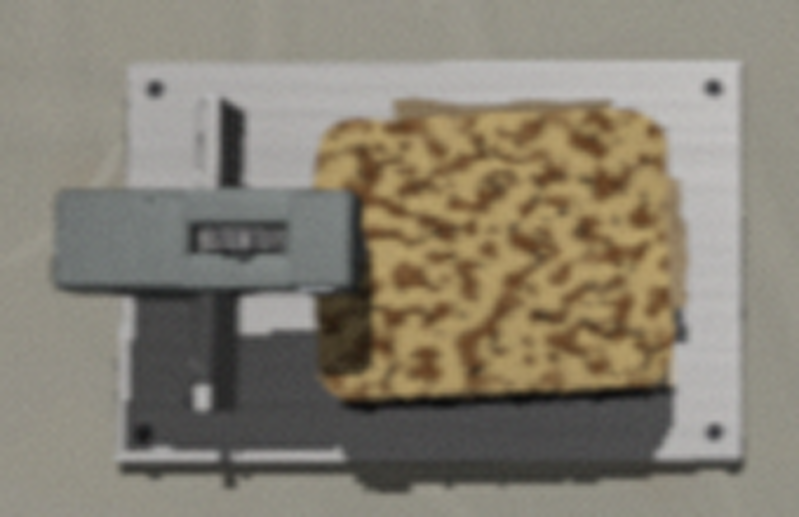

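View pics/side0c.png

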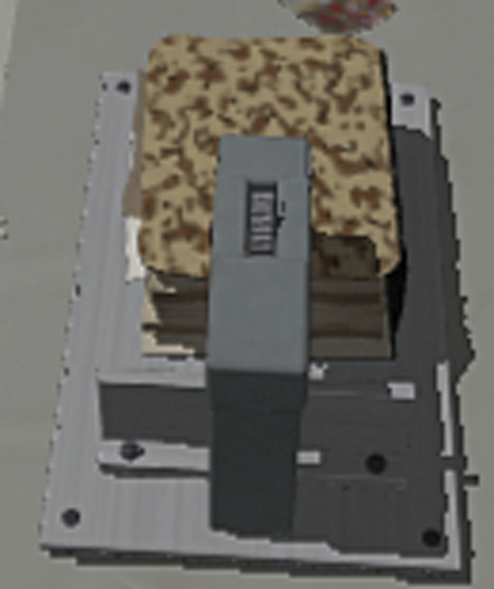

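```bash
cat >> h.py <<'E'
def cloud(n,f):
    m=robot.camera_model(n); d=np.load('pics/'+f+'.npz')['d']; F=200/np.tan(np.radians(m['vertical_fov'])/2)
    v,u=np.mgrid[0:400,0:640]; c=np.stack([(u-m['cx'])/F*d,(v-m['cy'])/F*d,d,np.ones_like(d)],-1)
    P=(c@np.linalg.inv(m['extrinsics']).T)[...,:3]; P[d<=0]=np.nan; return P
def top_an(f,f2=None):
    for n,ff in (('top',f),('side',f2)):
        if ff is None: continue
        P=cloud(n,ff); R=(P[...,0]>.3)&(P[...,0]<.65)&(P[...,1]>-.4)&(P[...,1]<.1)
        for nm,a,b in (('head',.145,.162),('cover',.075,.095),('plate',.009,.022)):
            M=(R&(P[...,2]>a)&(P[...,2]<b)).astype(np.uint8)
            k,l,s,_=cv2.connectedComponentsWithStats(M)
            for i in range(1,k):
                if s[i,4]<60: continue
                Q=P[l==i]; r=cv2.minAreaRect((Q[:,:2]*1000).astype(np.float32))
                print(n,nm,s[i,4],'z',np.round(np.median(Q[:,2]),4),'rect c',np.round(r[0],1),'size',np.round(r[1],1),'ang',round(r[2],2))
E
python3 - <<'E'
from h import *
top_an('top0','side0')
print(px('top','top0',221,236))
for u,v in((201,203),(322,203),(200,278),(321,277)): print(px('top','top0',u,v))
E
```

```text
top head 1069 z 0.1577 rect c [510.9  49.7] size [100.8  44.8] ang 88.59
top cover 4399 z 0.0851 rect c [509.6 -54. ] size [142.3 166.4] ang 0.42
top plate 135 z 0.018 rect c [ 612.9 -363.7] size [74. 12.] ang 10.42
top plate 4055 z 0.014 rect c [510.1 -35.1] size [274.3 198. ] ang 88.43
top plate 79 z 0.0105 rect c [ 324.8 -296.9] size [29.4 33.1] ang 38.1
side head 1127 z 0.1597 rect c [513.2  49.5] size [100.9  45. ] ang 88.85
side cover 3300 z 0.0871 rect c [510.9 -56.9] size [142.8 170. ] ang 0.77
side cover 83 z 0.076 rect c [562.3  79.2] size [ 8.9 49. ] ang 89.45
side cover 92 z 0.0761 rect c [463.6  82. ] size [ 8.9 48.2] ang 88.44
side plate 127 z 0.0194 rect c [ 607.3 -369. ] size [81.2 28. ] ang 24.68
side plate 145 z 0.0153 rect c [ 452.8 -348.9] size [105.4  37.1] ang 8.79
side plate 264 z 0.0107 rect c [ 325.7 -285.9] size [98.1 50.9] ang 89.46
side plate 1654 z 0.0162 rect c [571.6 -37.6] size [276.5  78.2] ang 88.76
side plate 1531 z 0.0162 rect c [441.1 -35.8] size [278.4  75.7] ang 84.9
[0.50984086 0.04527995 0.16347638]
[0.60065616 0.12431119 0.0144177 ]
[ 0.59281188 -0.16284069  0.01614745]
[0.42489261 0.12522698 0.01302777]
[ 0.41934539 -0.15570569  0.01430704]
```

```bash
sed -i 's/P\[...,1\]<.1)/P[...,1]<.2)/' h.py
cat >> h.py <<'E'
def edges(n,f,a=.078,b=.095):
    # album cover silhouettes in world coords; robust line fits
    P=cloud(n,f); M=(P[...,0]>.4)&(P[...,0]<.62)&(P[...,1]>-.2)&(P[...,1]<.1)&(P[...,2]>a)&(P[...,2]<b)
    Q=P[M]*1000
    out={}
    for nm,ax,sg in (('spine(-x)',0,-1),('fore(+x)',0,1),('front(-y)',1,-1),('back(+y)',1,1)):
        o=1-ax; lo,hi=np.percentile(Q[:,o],[1,99]); bins=np.arange(lo+20,hi-20,3); pts=[]
        for t in bins:
            q=Q[abs(Q[:,o]-t)<1.6]
            if len(q): pts.append((t,(q[:,ax]*sg).max()*sg))
        pts=np.array(pts); k=np.ones(len(pts),bool)
        for _ in range(6):
            c=np.polyfit(pts[k,0],pts[k,1],1); r=abs(pts[:,1]-np.polyval(c,pts[:,0])); k=r<max(2.0,1.5*np.median(r))
        print(n,nm,'slope deg %.2f'%np.degrees(np.arctan(c[0])),'at mid %.1f: %.1f'%(pts[:,0].mean(),np.polyval(c,pts[:,0].mean())),k.sum(),len(pts),'range %.0f %.0f'%(lo,hi))
E
python3 - <<'E'
from h import *
top_an('top0','side0')
edges('top','top0');edges('side','side0')
E
```

```text
top head 1370 z 0.1577 rect c [511.3  64.1] size [129.6  44.8] ang 88.48
top cover 4399 z 0.0851 rect c [509.6 -54. ] size [142.3 166.4] ang 0.42
top plate 135 z 0.018 rect c [ 612.9 -363.7] size [74. 12.] ang 10.42
top plate 4998 z 0.014 rect c [510.6 -17.1] size [310.4 198. ] ang 88.43
top plate 79 z 0.0105 rect c [ 324.8 -296.9] size [29.4 33.1] ang 38.1
side head 1652 z 0.1596 rect c [513.5  64.1] size [130.1  45. ] ang 88.85
side cover 3300 z 0.0871 rect c [510.9 -56.9] size [142.8 170. ] ang 0.77
side cover 83 z 0.076 rect c [562.3  79.2] size [ 8.9 49. ] ang 89.45
side cover 92 z 0.0761 rect c [463.6  82. ] size [ 8.9 48.2] ang 88.44
side cover 142 z 0.0848 rect c [513.8 125.1] size [ 3.7 38.8] ang 89.76
side plate 127 z 0.0194 rect c [ 607.3 -369. ] size [81.2 28. ] ang 24.68
side plate 145 z 0.0153 rect c [ 452.8 -348.9] size [105.4  37.1] ang 8.79
side plate 264 z 0.0107 rect c [ 325.7 -285.9] size [98.1 50.9] ang 89.46
side plate 5096 z 0.016 rect c [510.8 -19. ] size [312.7 200.4] ang 88.69
top spine(-x) slope deg -0.61 at mid -56.0: 440.5 38 40 range -135 25
top fore(+x) slope deg -0.36 at mid -56.0: 577.8 28 40 range -135 25
top front(-y) slope deg 0.84 at mid 509.0: -135.5 33 33 range 441 577
top back(+y) slope deg -3.71 at mid 509.0: 16.1 32 33 range 441 577
side spine(-x) slope deg -1.21 at mid -56.9: 441.9 39 41 range -137 25
side fore(+x) slope deg -0.19 at mid -56.9: 578.3 28 41 range -137 25
side front(-y) slope deg -0.95 at mid 509.7: -137.3 27 33 range 442 578
side back(+y) slope deg 8.49 at mid 509.7: -17.7 29 33 range 442 578
```

```bash
python3 -m pendant '[[0,0,-3.27,1.33,-3.42,0,9.4],[0,0,-3.27,1.33,-3.42,0,9.4],[0,0,-3.27,1.33,-3.42,0,9.4],[0,0,-3.27,1.33,-3.42,0,9.4],[0,0,-3.27,1.33,-3.42,0,9.4],[0,0,-3.27,1.33,-3.42,0,9.4],[0,0,-3.27,1.33,-3.42,0,9.4],[0,0,-3.27,1.33,-3.42,0,9.4],[0,0,-3.27,1.33,-3.42,0,9.4],[0,0,-3.27,1.33,-3.42,0,9.4]]'; python3 -m pendant '[[0,0,-3.27,1.33,-3.42,0,9.4],[0,0,-3.27,1.33,-3.42,0,9.4],[0,0,-3.27,1.33,-3.42,0,9.4],[0,0,-3.27,1.33,-3.42,0,9.4],[0,0,-3.27,1.33,-3.42,0,9.4],[0,0,-3.27,1.33,-3.42,0,9.4],[0,0,-3.27,1.33,-3.42,0,9.4],[0,0,-3.27,1.33,-3.42,0,9.4],[0,0,-3.27,1.33,-3.42,0,9.4],[0,0,-3.27,1.33,-3.42,0,9.4]]'
```

```text
t: 0.98
eef_pos: [0.3742, 0.1506, 0.2055]
eef_rot: [0.0, 0.491, 0.871, 0.0]
ft_force: [0.9, 0.6, 0.6]
opening: 0.0943
t: 1.82
eef_pos: [0.5073, -0.1916, 0.2052]
eef_rot: [-0.0, 0.717, 0.697, -0.0]
ft_force: [0.3, 0.7, -0.5]
opening: 0.0939
```

Run:
```python
from h import *
snap('wrist','wrist1'); print(robot.observe()['t'])
```

```text
1.8667
```

View pics/wrist1.png

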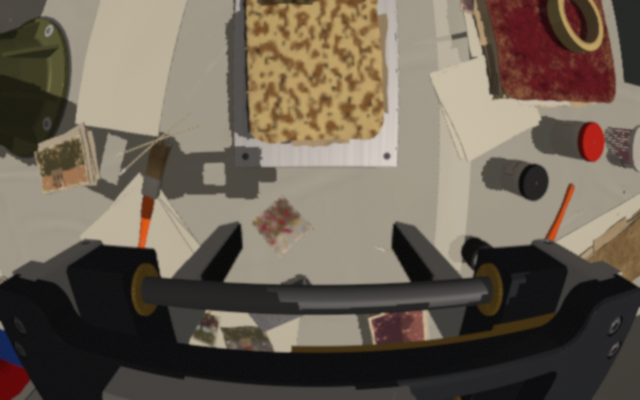

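```bash
python3 -m pendant '[[0,0,0.2,0,0,-4,9.4],[0,0,0,0,0,-4,9.4],[0,0,0,0,0,-4,9.4],[0,0,0,0,0,-3,9.4],[0,0,0,0,0,-0.7,9.4],[0,0,0,0,0,0,9.4]]' 
python3 -m pendant '[[0,0,0,0.02,1,0,9.4],[0,0,0,0.02,1,0,9.4],[0,0,0,0.02,0.8,0,9.4],[0,0,0,0.01,0.4,0,9.4],[0,0,0,0.01,0.4,0,9.4],[0,0,0,0.01,0.4,0,9.4],[0,0,0,0.01,0.4,0,9.4]]'
```

```text
t: 2.37
eef_pos: [0.5062, -0.1892, 0.0469]
eef_rot: [-0.002, 0.714, 0.7, -0.001]
ft_force: [-0.2, -0.7, 0.0]
opening: 0.0941
t: 2.95
eef_pos: [0.5082, -0.1461, 0.0491]
eef_rot: [0.001, 0.714, 0.7, -0.0]
ft_force: [-4.0, -8.4, 3.6]
opening: 0.094
```

```bash
python3 -m pendant '[[0,0,0,0.01,0.3,0,9.4],[0,0,0,0.01,0.3,0,9.4],[0,0,0,0.01,0.3,0,9.4],[0,0,0,0.01,0.3,0,9.4],[0,0,0,0.01,0.3,0,9.4],[0,0,0,0.01,0.3,0,9.4],[0,0,0,0.01,0.3,0,9.4],[0,0,0,0.01,0.3,0,9.4],[0,0,0,0.01,0.3,0,9.4],[0,0,0,0.01,0.3,0,9.4]]'
python3 - <<'E'
from h import *
o=robot.observe();print(o['ft_force'],o['moment']); snap('side','s2');snap('wrist','w2')
edges('side','s2')
p=cv2.imread('pics/s2.png'); cv2.imwrite('pics/s2c.png',cv2.resize(p[175:360,250:440],None,fx=3.2,fy=3.2,interpolation=2))
E
```

```text
t: 3.78
eef_pos: [0.5095, -0.1164, 0.049]
eef_rot: [0.001, 0.715, 0.7, -0.0]
ft_force: [0.1, -7.3, 1.8]
opening: 0.0942
[ 0.09476306 -7.31011373  1.7851456 ] [-1.15918181  0.30608695 -0.00318607]
side spine(-x) slope deg 1.16 at mid -25.4: 445.8 40 42 range -107 57
side fore(+x) slope deg 3.02 at mid -25.4: 583.1 31 42 range -107 57
side front(-y) slope deg -1.92 at mid 513.7: -105.9 30 33 range 446 583
side back(+y) slope deg 4.23 at mid 513.7: 8.4 33 33 range 446 583
```

View pics/s2c.png

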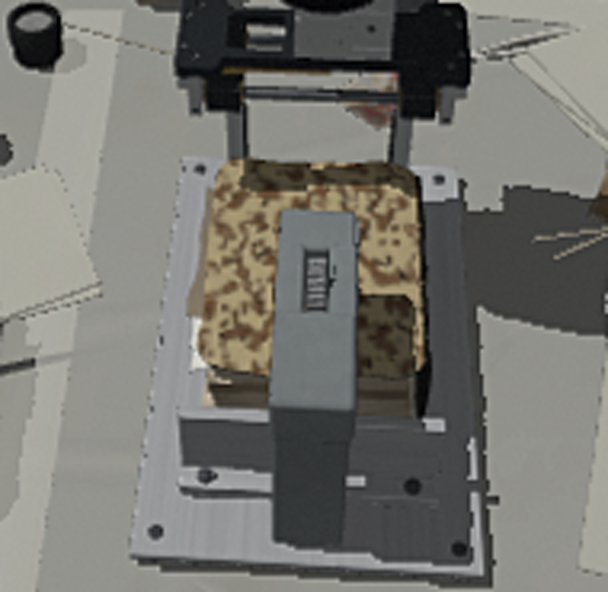

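View pics/w2.png

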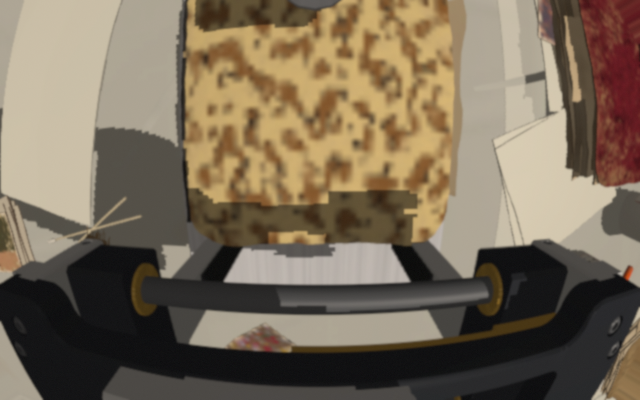

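```bash
python3 -m pendant '[[0,0,0,0.01,0.3,0,9.4],[0,0,0,0.01,0.3,0,9.4],[0,0,0,0.01,0.3,0,9.4],[0,0,0,0.01,0.3,0,9.4],[0,0,0,0.01,0.2,0,9.4],[0,0,0,0,0.1,0,9.4],[0,0,0,0,0.1,0,9.4]]'; python3 -m pendant '[[0,0,0,0,0.1,0,9.4],[0,0,0,0,0.1,0,9.4],[0,0,0,0,0.1,0,9.4]]' ;python3 -c "
from h import *
o=robot.observe();print(o['ft_force'],o['moment'])"
```

```text
t: 4.47
eef_pos: [0.51, -0.1003, 0.049]
eef_rot: [0.001, 0.715, 0.7, -0.0]
ft_force: [-0.2, -7.8, 3.0]
opening: 0.0939
t: 4.72
eef_pos: [0.5098, -0.0988, 0.049]
eef_rot: [0.002, 0.715, 0.699, -0.001]
ft_force: [-5.4, -26.6, 3.2]
opening: 0.0938
[ -5.41051369 -26.55787631   3.15403813] [-4.54613087  0.68886645 -0.54930256]
```

Run:
```python
from h import *
snap('side','s3');snap('wrist','w3');snap('top','t3')
edges('side','s3');edges('top','t3')
p=cv2.imread('pics/s3.png'); cv2.imwrite('pics/s3c.png',cv2.resize(p[215:360,280:420],None,fx=4.1,fy=4.1,interpolation=2))
o=robot.observe();print(o['t'],o['ft_force'])
```

```text
side spine(-x) slope deg 1.33 at mid -7.7: 445.9 39 42 range -89 75
side fore(+x) slope deg 1.93 at mid -7.7: 582.8 28 42 range -89 75
side front(-y) slope deg -0.42 at mid 514.0: -88.2 28 33 range 446 583
side back(+y) slope deg 8.60 at mid 514.0: 15.6 33 33 range 446 583
top spine(-x) slope deg -69.82 at mid 21.4: 495.2 13 23 range -40 77
top fore(+x) slope deg -5.19 at mid 21.4: 580.1 14 23 range -40 77
top front(-y) slope deg 23.89 at mid 513.3: -14.5 12 21 range 446 584
top back(+y) slope deg -0.25 at mid 513.3: 76.8 16 21 range 446 584
4.8667 [ -3.36815191 -19.04510695   3.29007691]
```

View pics/s3c.png

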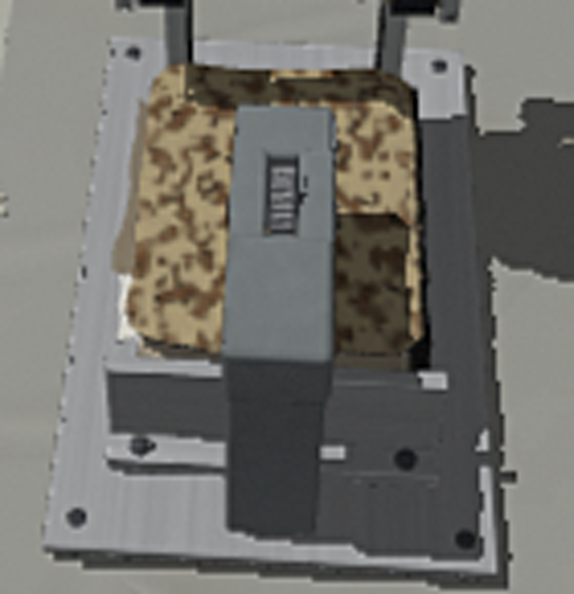

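View pics/w3.png

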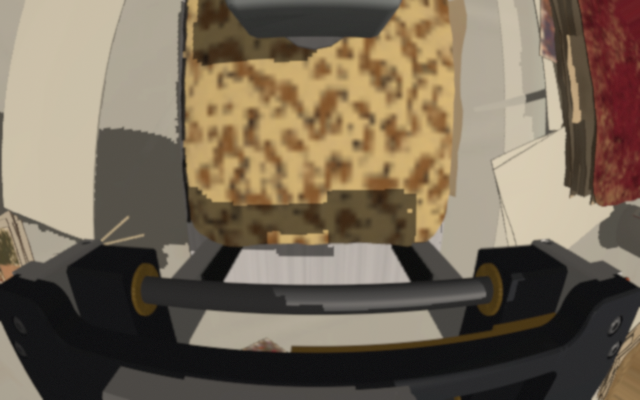

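```bash
python3 -m pendant '[[0,0,0,0,-0.3,0,9.4],[0,0,0,0,-1,0,9.4],[0,0,0,-0.05,-2,0,9.4],[0,0,0,-0.05,-2,0,9.4],[0,0,0,0,-1,3,9.4],[0,0,0,0,0,4,9.4],[0,0,0,0,0,4,9.4],[0,0,0,0,0,4,4],[0,0,0,0,0,2,0],[0,0,0,0,0,0,0]]'
python3 - <<'E'
from h import *
snap('side','s4');snap('wrist','w4');snap('top','t4')
edges('side','s4')
p=cv2.imread('pics/s4.png'); cv2.imwrite('pics/s4c.png',cv2.resize(p[215:360,280:420],None,fx=4.1,fy=4.1,interpolation=2))
o=robot.observe();print(o['t'],o['ft_force'],o['opening'])
E
```

```text
t: 5.7
eef_pos: [0.51, -0.1605, 0.2235]
eef_rot: [0.003, 0.714, 0.7, 0.002]
ft_force: [-0.3, -0.2, -0.0]
opening: 0.0773
side spine(-x) slope deg 1.20 at mid -8.1: 445.9 38 41 range -88 74
side fore(+x) slope deg 1.91 at mid -8.1: 582.8 27 41 range -88 74
side front(-y) slope deg -2.10 at mid 514.1: -89.0 30 33 range 446 583
side back(+y) slope deg 10.63 at mid 514.1: 15.0 33 33 range 446 583
5.85 [-0.09653286  0.60900967 -0.37920132] 0.06537937960529307
```

View pics/s4c.png

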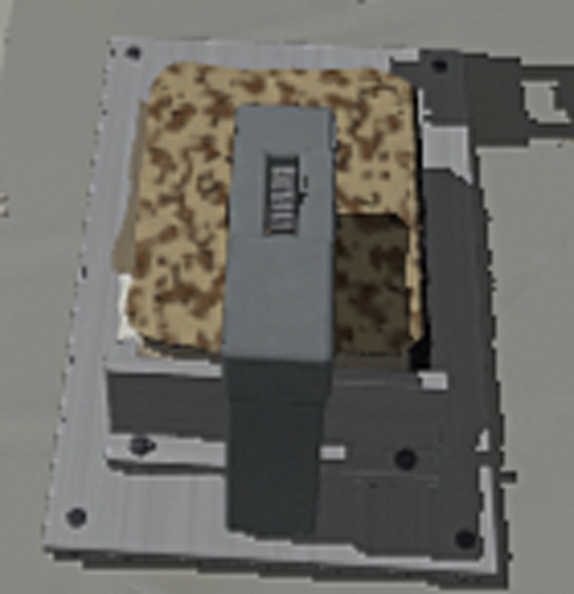

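View pics/w4.png

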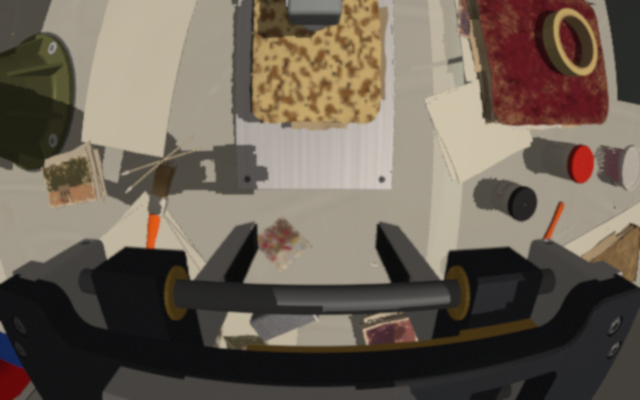

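View pics/t4.png

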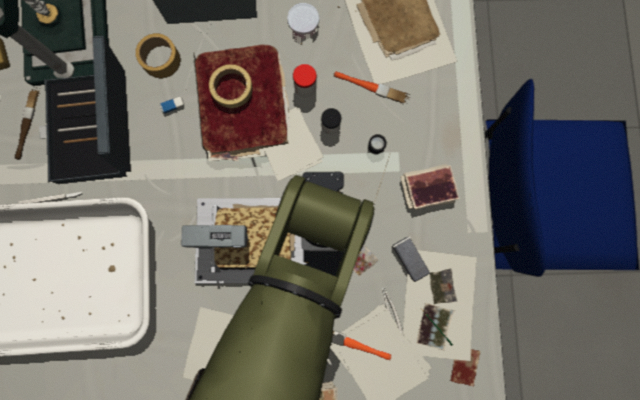

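Run:
```python
from h import *
p=cv2.imread('pics/s4.png'); cv2.imwrite('pics/s4d.png',cv2.resize(p[280:325,295:400],None,fx=7.5,fy=7.5,interpolation=2))
P=cloud('side','s4')*1000
for x in list(range(452,495,6))+list(range(536,582,6)):
    m=(abs(P[...,0]-x)<2.5)&(P[...,1]>-20)&(P[...,1]<110)
    c=P[m&(P[...,2]>84)&(P[...,2]<92)]; f=P[m&(P[...,2]>70)&(P[...,2]<78.5)&(P[...,1]>70)]
    print(x,'cover end %.1f'%np.nanmax(c[:,1]) if len(c) else '', 'fence top %.1f..%.1f n%d z%.1f'%(f[:,1].min(),f[:,1].max(),len(f),np.median(f[:,2])) if len(f) else '')
```

```text
452 cover end 70.5 fence top 78.1..85.1 n15 z75.2
458 cover end 74.2 fence top 70.6..85.6 n19 z74.6
464 cover end 76.7 fence top 70.2..86.5 n24 z73.7
470 cover end 77.5 fence top 70.1..85.5 n19 z75.2
476 cover end 75.6 fence top 70.2..84.6 n16 z73.8
482 cover end 75.8 fence top 70.5..85.8 n21 z74.4
488 cover end 76.0 fence top 71.4..84.9 n13 z74.8
494  
536 cover end 76.5 fence top 70.7..82.9 n6 z74.5
542 cover end 77.4 fence top 70.5..83.4 n18 z75.3
548 cover end 76.0 fence top 70.4..83.2 n15 z75.8
554 cover end 73.3 fence top 70.6..83.5 n19 z73.6
560 cover end 73.6 fence top 70.4..82.7 n14 z74.4
566 cover end 70.8 fence top 71.4..83.3 n16 z75.6
572 cover end 69.8 fence top 70.4..82.5 n17 z74.6
578 cover end 67.6 fence top 74.8..82.5 n16 z75.2
```

View pics/s4d.png

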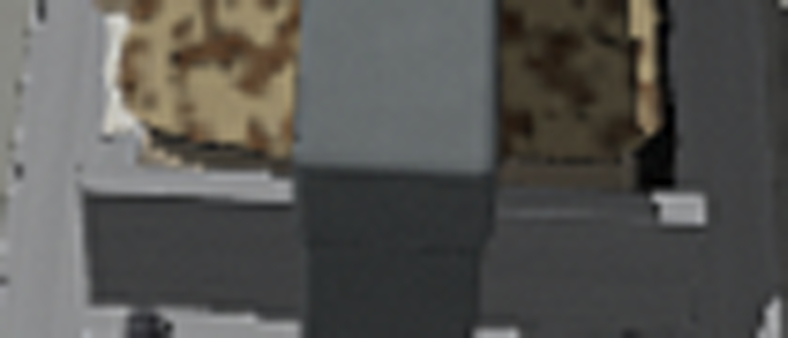

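```bash
python3 -m pendant '[[0,0,0,0.05,3.4,0,0],[0,0,0,0.05,3.4,0,0],[0,0,0,0.05,3.4,0,0],[0,0,0,0.05,3.4,0,0],[0,0,0,0.02,3.4,0,0],[0,0,0,0,3.4,0,0],[0,0,0,0,0,-2,0],[0,0,0,0,0,-1,0],[0,0,0,0,0,0,0],[0,0,0,0,0,0,0],[0,0,0,0,0,0,0]]'
python3 - <<'E'
from h import *
snap('side','s5');snap('wrist','w5')
p=cv2.imread('pics/s5.png'); cv2.imwrite('pics/s5c.png',cv2.resize(p[175:330,270:430],None,fx=3.8,fy=3.8,interpolation=2))
o=robot.observe();print(o['t'],o['eef_pos'],o['eef_rot'],o['ft_force'],o['opening'])
for u,v in ((221,236),(216,236),(226,236)): print(px('top','top0',u,v,0),px('top','t4',u,v,0))
E
```

```text
t: 6.77
eef_pos: [0.511, 0.0434, 0.1886]
eef_rot: [-0.0, 0.715, 0.699, -0.0]
ft_force: [-0.2, -0.5, 0.1]
opening: 0.0005
6.8667 [0.51108507 0.0436245  0.18898029] [2.41302055e-04 7.14879934e-01 6.99247131e-01 2.65354996e-04] [-0.27762386  0.29029396 -0.04102257] 0.0005947487621767006
[0.50973633 0.04498642 0.16487104] [0.50961096 0.04463438 0.16654369]
[0.51002205 0.05509619 0.16470921] [0.51019165 0.05559525 0.16245541]
[0.510271   0.03707033 0.15404446] [0.50995143 0.03621633 0.15832507]
```

View pics/s5c.png

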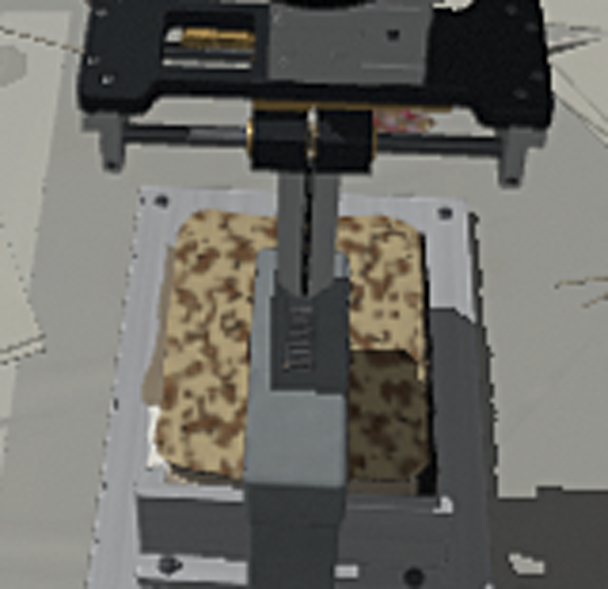

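View pics/w5.png

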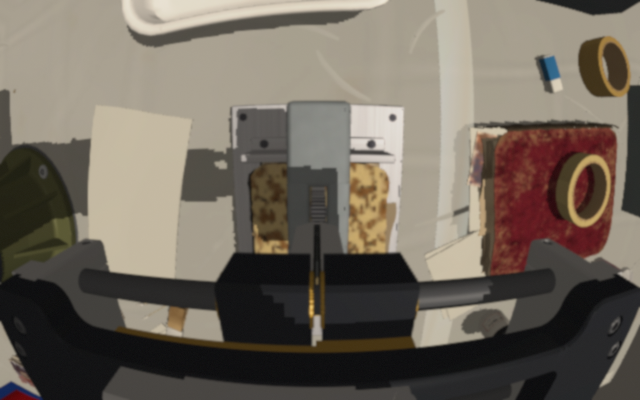

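```bash
python3 -m pendant '[[0,0,0,0.05,-0.04,-1,0],[0,0,0,0.05,0,-0.7,0],[0,0,0,0,0,-0.4,0],[0,0,0,0,0,-0.1,0],[0,0,0,0,0,0,0],[0,0,0,0,0,0,0],[0,0,0,0,0,0,0]]'; python3 -m pendant '[[0,0,0,0,0,-0.03,0],[0,0,0,0,0,-0.03,0],[0,0,0,0,0,0,0]]';python3 -m pendant '[[0,0,0,0,0,-0.03,0],[0,0,0,0,0,-0.03,0],[0,0,0,0,0,0,0]]'
```

```text
t: 7.45
eef_pos: [0.5119, 0.044, 0.1667]
eef_rot: [0.0, 0.714, 0.7, 0.0]
ft_force: [-0.2, 0.4, 0.7]
opening: 0.0007
t: 7.7
eef_pos: [0.5118, 0.0439, 0.1659]
eef_rot: [0.0, 0.714, 0.7, 0.0]
ft_force: [0.6, -0.4, 0.2]
opening: 0.0005
t: 7.95
eef_pos: [0.5118, 0.0439, 0.1652]
eef_rot: [-0.0, 0.714, 0.7, -0.0]
ft_force: [0.4, 0.5, 0.0]
opening: 0.0003
```

```bash
for i in 1 2 3; do python3 -m pendant '[[0,0,0,0,0,-0.02,0],[0,0,0,0,0,-0.02,0],[0,0,0,0,0,0,0]]' | grep -E 'pos|force'; done
```

```text
eef_pos: [0.5118, 0.0439, 0.1648]
ft_force: [0.3, 0.8, -0.2]
eef_pos: [0.5118, 0.0439, 0.1644]
ft_force: [0.2, 0.6, 0.2]
eef_pos: [0.5118, 0.0439, 0.1642]
ft_force: [0.4, 1.0, 1.7]
```

```bash
python3 -m pendant '[[0,0,0,0,0,-0.01,0],[0,0,0,0,0,0,0],[0,0,0,0,0,0,0]]'; python3 -c "
from h import *
F=[]
for i in range(4):
    F.append(robot.observe()['ft_force']); robot.read_camera('wrist')
print(np.mean(F,0),np.std(F,0),robot.observe()['t'])"
```

```text
t: 8.95
eef_pos: [0.5118, 0.0439, 0.1641]
eef_rot: [0.0, 0.714, 0.7, 0.0]
ft_force: [-0.6, -0.4, 2.9]
opening: 0.0005
[-0.77760221  0.07438406  3.26572379] [0.50053709 0.366939   0.21387219] 9.15
```

```bash
python3 -m pendant '[[0,0,0,0,0.1,0,0],[0,0,0,0,0.1,0,0],[0,0,0,0.01,0.1,0,0]]'; python3 -m pendant '[[0,0,0,0,0.1,0,0],[0,0,0,0,0.1,0,0],[0,0,0,0,0.1,0,0],[0,0,0,0,0.1,0,0]]'; python3 -m pendant '[[0,0,0,0,0.1,0,0],[0,0,0,0.01,0.1,0,0],[0,0,0,0,0.1,0,0],[0,0,0,0,0.1,0,0]]'
python3 - <<'E'
from h import *
snap('wrist','w6')
p=cv2.imread('pics/w5.png');q=cv2.imread('pics/w6.png')
cv2.imwrite('pics/w56.png',np.hstack([cv2.resize(i[90:260,260:380],None,fx=3.3,fy=3.3,interpolation=2) for i in (p,q)]))
E
```

```text
t: 9.4
eef_pos: [0.512, 0.0469, 0.164]
eef_rot: [0.0, 0.714, 0.7, 0.0]
ft_force: [-0.8, -1.0, 3.9]
opening: 0.0
t: 9.73
eef_pos: [0.512, 0.0511, 0.164]
eef_rot: [0.0, 0.714, 0.7, 0.0]
ft_force: [-0.5, -0.3, 4.9]
opening: 0.0005
t: 10.07
eef_pos: [0.5121, 0.055, 0.164]
eef_rot: [0.0, 0.714, 0.7, 0.0]
ft_force: [-0.4, -1.8, 4.5]
opening: 0.0005
```

View pics/w56.png

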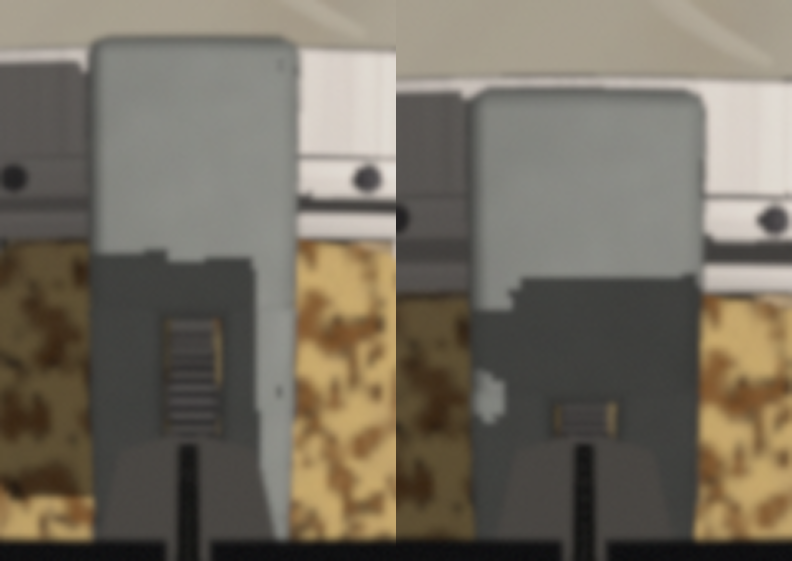

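```bash
python3 -m pendant '[[0,0,0,0,0,0.3,0],[0,0,0,-0.02,-0.6,0,0],[0,0,0,0,-0.6,0,0],[0,0,0,0,0,0,0],[0,0,0,0,0,-0.25,0],[0,0,0,0,0,-0.03,0],[0,0,0,0,0,-0.01,0],[0,0,0,0,0,0,0],[0,0,0,0,0,0,0]]'; python3 -c "
from h import *
F=[]
for i in range(4):
    F.append(robot.observe()['ft_force']); robot.read_camera('wrist')
print(np.mean(F,0),np.std(F,0),robot.observe()['t'])"
```

```text
t: 10.87
eef_pos: [0.5119, 0.0429, 0.1641]
eef_rot: [0.0, 0.714, 0.7, 0.0]
ft_force: [-0.1, -1.4, 2.4]
opening: 0.0004
[-0.062413   -0.94653592  2.80011031] [0.17287968 0.3018332  0.31079945] 11.0667
```

```bash
python3 -m pendant '[[0,0,0,0,0.1,0,0],[0,0,0,0,0.1,0,0],[0,0,0,0.01,0.1,0,0],[0,0,0,0,0.1,0,0]]'; python3 -m pendant '[[0,0,0,0,0.1,0,0],[0,0,0,0,0.1,0,0],[0,0,0,0,0.1,0,0]]'; python3 -m pendant '[[0,0,0,0.01,0.1,0,0],[0,0,0,0,0.1,0,0],[0,0,0,0,0.1,0,0]]';  python3 -m pendant '[[0,0,0,0,0.1,0,0],[0,0,0,0,0.1,0,0]]'; python3 -c "
from h import *
F=[]
for i in range(4):
    F.append(robot.observe()['ft_force']); robot.read_camera('wrist')
print(np.mean(F,0),np.std(F,0),robot.observe()['t'])"
```

```text
t: 11.4
eef_pos: [0.5119, 0.0471, 0.1641]
eef_rot: [0.0, 0.714, 0.7, 0.0]
ft_force: [0.4, -0.6, 4.0]
opening: 0.0006
t: 11.65
eef_pos: [0.512, 0.05, 0.1641]
eef_rot: [0.0, 0.714, 0.7, 0.0]
ft_force: [0.3, -0.9, 3.5]
opening: 0.0002
t: 11.9
eef_pos: [0.5121, 0.053, 0.1641]
eef_rot: [0.0, 0.714, 0.7, 0.0]
ft_force: [1.9, -1.1, 3.3]
opening: 0.0004
t: 12.07
eef_pos: [0.5121, 0.055, 0.1641]
eef_rot: [0.0, 0.714, 0.7, 0.0]
ft_force: [2.4, -0.9, 2.9]
opening: 0.0005
[ 1.97110616 -0.37742628  3.3248951 ] [0.56160238 0.43367631 0.42510104] 12.2667
```

```bash
python3 -m pendant '[[0,0,0,0,0,0.5,0],[0,0,0,0,0,3,0],[0,0,0,0,-3.5,1,0],[7,0,0,0,-3.5,0,0],[7,0,0,0,-3.5,0,0],[7,0,0,0,-3.5,0,0],[7,0,0,0,-3.5,0,0],[7,0,0,0,-3.5,0,0],[0,0,0,0,-3.5,-2,0],[0,0,0,0,-3,-3,0],[0,0,0,0,0,-3,0],[0,0,0,0,0,0,0]]'
python3 - <<'E'
from h import *
snap('wrist','w7'); o=robot.observe(); print(o['t'],o['ft_force'])
E
```

```text
t: 13.27
eef_pos: [0.5097, -0.2188, 0.1239]
eef_rot: [-0.219, 0.683, 0.665, 0.209]
ft_force: [-0.2, -0.2, -0.4]
opening: 0.0008
13.3167 [-0.19023735  1.25037448  0.57811912]
```

View pics/w7.png

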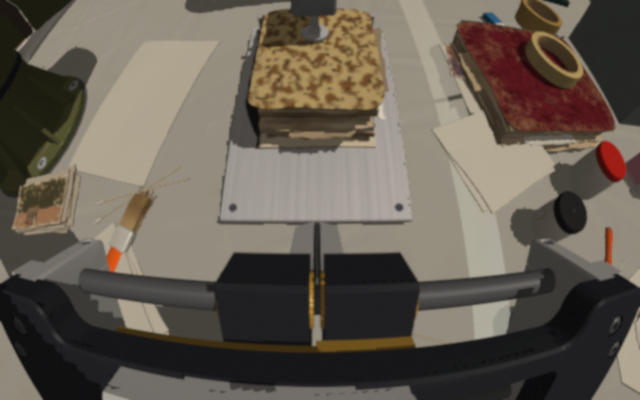

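```bash
cat >> h.py <<'E'
from scipy.spatial.transform import Rotation as Ro
def wT(f):
    z=np.load('pics/'+f+'.npz'); q=z['rot']; T=np.eye(4); T[:3,:3]=Ro.from_quat([q[1],q[2],q[3],q[0]]).as_matrix(); T[:3,3]=z['pos']; return T@robot.camera_model('wrist')['T_tool_cam']
def wproj(f,P):
    m=robot.camera_model('wrist'); F=200/np.tan(np.radians(m['vertical_fov'])/2)
    c=np.linalg.inv(wT(f))@np.append(P,1); r=np.hypot(c[0],c[1]); th=np.arctan2(r,c[2]); return np.array([m['cx']+F*th*c[0]/r,m['cy']+F*th*c[1]/r])
def wcloud(f):
    m=robot.camera_model('wrist'); F=200/np.tan(np.radians(m['vertical_fov'])/2); d=np.load('pics/'+f+'.npz')['d'].astype(float)
    v,u=np.mgrid[0:400,0:640]; x=u-m['cx'];y=v-m['cy']; r=np.hypot(x,y)+1e-9; t=np.tan(r/F)
    c=np.stack([d*t*x/r,d*t*y/r,d,np.ones_like(d)],-1); P=(c@wT(f).T)[...,:3]; P[d<=0]=np.nan; return P
def G(x,y,z): # gauge mm -> world m
    return np.array([.5107+(x*.0236-y*.9997)/1000,-.013+(x*.9997+y*.0236)/1000,.0067+z/1000])
E
python3 - <<'E'
from h import *
P=wcloud('w7')*1000
for v in range(0,110,4): print(v,*(np.round(P[v,u],0) for u in (275,316,350)))
for z in (80,83,85,90,95,118): print(z,wproj('w7',G(13,0,z)))
p=cv2.imread('pics/w7.png'); cv2.imwrite('pics/w7c.png',cv2.resize(p[0:80,265:365],None,fx=7,fy=7,interpolation=2))
E
```

```text
0 [442. 241.  -1.] [514.  -3. 146.] [576. 231.   0.]
4 [443. 228.  -1.] [514.  -5. 142.] [575. 218.  -0.]
8 [444. 212.   0.] [514.  -3. 136.] [574. 205.  -1.]
12 [464.  68.  87.] [514.  -3. 131.] [556.  62.  87.]
16 [464.  59.  87.] [514.   8. 119.] [555.  55.  86.]
20 [465.  50.  86.] [514.   9. 112.] [554.  46.  86.]
24 [465.  43.  85.] [514.   8. 108.] [553.  37.  86.]
28 [466.  33.  87.] [513.   8. 102.] [nan nan nan]
32 [467.  26.  85.] [513.   8.  96.] [552.  20.  87.]
36 [467.  17.  87.] [513.   3.  95.] [551.  13.  87.]
40 [468.  11.  85.] [513.  -3.  94.] [550.   5.  87.]
44 [468.   3.  86.] [513.  -2.  87.] [550.  -1.  86.]
48 [469.  -4.  86.] [513.  -8.  87.] [549.  -9.  87.]
52 [469. -10.  86.] [513. -15.  86.] [549. -15.  86.]
56 [470. -19.  87.] [513. -22.  87.] [548. -22.  87.]
60 [470. -24.  86.] [512. -27.  86.] [547. -29.  87.]
64 [470. -30.  86.] [512. -34.  86.] [547. -34.  86.]
68 [471. -36.  86.] [512. -39.  86.] [546. -40.  87.]
72 [nan nan nan] [512. -45.  86.] [546. -46.  86.]
76 [472. -50.  88.] [512. -52.  87.] [545. -52.  86.]
80 [472. -54.  87.] [512. -56.  86.] [545. -56.  85.]
84 [472. -60.  86.] [512. -60.  85.] [545. -62.  86.]
88 [472. -65.  87.] [512. -66.  85.] [544. -67.  85.]
92 [473. -72.  88.] [512. -72.  86.] [544. -73.  86.]
96 [473. -76.  87.] [511. -76.  85.] [543. -77.  85.]
100 [473. -81.  87.] [511. -82.  85.] [543. -83.  86.]
104 [474. -87.  88.] [511. -87.  86.] [542. -88.  86.]
108 [474. -90.  86.] [511. -91.  85.] [542. -92.  85.]
80 [314.16073855  43.29039443]
83 [314.08904473  41.23156944]
85 [314.04076028  39.84643401]
90 [313.91831813  36.33914617]
95 [313.79336742  32.76769385]
118 [313.18505765  15.49106904]
```

View pics/w7c.png

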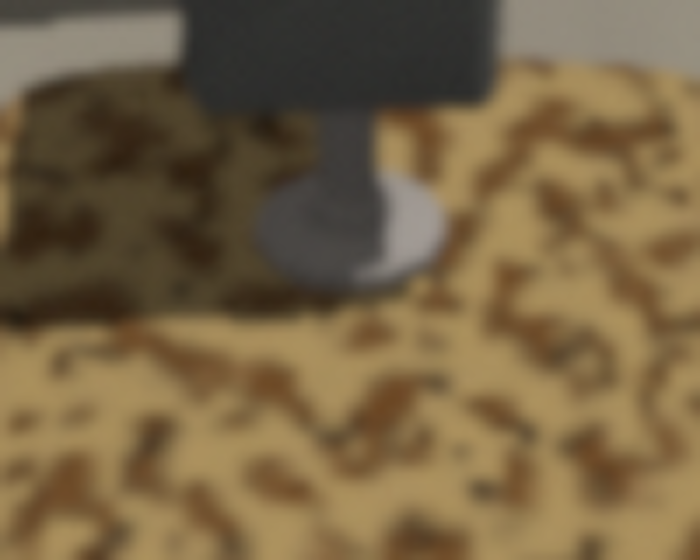

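```bash
python3 -m pendant '[[0,0,0,0,0,4,0],[-7,0,0,0,2,4,0],[-7,0,0,0,3.5,2,0],[-7,0,0,0,3.5,0,0],[-7,0,0,0.05,3.5,0,0],[-7,0,0,0.05,3.5,0,0],[0,0,0,0.05,3.5,0,0],[0,0,0,0,3.5,0,0],[0,0,0,0,3,-2,0],[0,0,0,0,0,-2,0],[0,0,0,0,0,0,0],[0,0,0,0,0,0,0]]'
```

```text
t: 14.32
eef_pos: [0.5132, 0.0405, 0.1885]
eef_rot: [0.001, 0.714, 0.7, -0.001]
ft_force: [0.1, -0.4, 0.8]
opening: 0.0004
```

```bash
python3 -m pendant '[[0,0,0,-0.1,0.4,-1,0],[0,0,0,0,0,-1,0],[0,0,0,0,0,-0.3,0],[0,0,0,0,0,0,0],[0,0,0,0,0,0,0],[0,0,0,0,0,0,0]]'
```

```text
t: 14.82
eef_pos: [0.5124, 0.0435, 0.1641]
eef_rot: [0.001, 0.715, 0.699, -0.001]
ft_force: [-3.5, 0.9, 4.3]
opening: 0.0006
```

```bash
python3 -c "
from h import *
F=[]
for i in range(5):
    o=robot.observe();F.append(o['ft_force']); robot.read_camera('wrist')
print(np.mean(F,0),np.std(F,0),o['eef_pos'],robot.observe()['t'])"
```

```text
[-3.68229702  0.36516304  5.18167205] [0.50723606 0.37965044 0.49929843] [0.51244307 0.04355788 0.16401697] 15.0667
```

```bash
python3 -m pendant '[[0,0,0,0,0,0.1,0],[0,0,0,-0.03,0,0,0],[0,0,0,0,0,0,0]]'; python3 -c "
from h import *
F=[]
for i in range(5):
    o=robot.observe();F.append(o['ft_force']); robot.read_camera('wrist')
print(np.mean(F,0),np.std(F,0),o['eef_pos'],robot.observe()['t'])";  python3 -m pendant '[[0,0,0,0,0,-0.06,0],[0,0,0,0,0,-0.02,0],[0,0,0,0,0,-0.01,0],[0,0,0,0,0,0,0],[0,0,0,0,0,0,0]]'; python3 -c "
from h import *
F=[]
for i in range(5):
    o=robot.observe();F.append(o['ft_force']); robot.read_camera('wrist')
print(np.mean(F,0),np.std(F,0),o['eef_pos'],robot.observe()['t'])"
```

```text
t: 15.32
eef_pos: [0.5122, 0.0437, 0.1647]
eef_rot: [0.001, 0.715, 0.7, -0.001]
ft_force: [-0.8, 0.2, 0.7]
opening: 0.0002
[-0.15994249 -0.13870619  0.22585025] [0.56022418 0.31438315 0.74597388] [0.51219125 0.04379431 0.16467387] 15.5667
t: 15.98
eef_pos: [0.5123, 0.0438, 0.1641]
eef_rot: [0.001, 0.714, 0.7, -0.001]
ft_force: [-1.1, -0.3, 3.7]
opening: 0.0005
[-0.70479526 -0.33783606  4.13524691] [0.54452577 0.6997622  0.35740379] [0.51227612 0.04381543 0.16404969] 16.2333
```

```bash
python3 -m pendant '[[0,0,0,0,0.05,0,0],[0,0,0,0,0.05,0,0],[0,0,0,0,0.05,0,0],[0,0,0,0,0.05,0,0]]'|grep -E 'pos|for'; python3 -m pendant '[[0,0,0,0,0.03,0,0],[0,0,0,0,0.02,0,0]]'|grep -E 'pos|for'; python3 -m pendant '[[0,0,0,0,0.03,0,0],[0,0,0,0,0.02,0,0]]'|grep -E 'pos|for'; python3 -m pendant '[[0,0,0,0,0,0,0]]'|grep -E 'pos|for'
```

```text
eef_pos: [0.5123, 0.0458, 0.164]
ft_force: [-0.3, -0.4, 5.2]
eef_pos: [0.5123, 0.0463, 0.164]
ft_force: [-1.3, -1.2, 5.0]
eef_pos: [0.5123, 0.0468, 0.1641]
ft_force: [-0.1, -0.7, 4.9]
eef_pos: [0.5123, 0.0468, 0.164]
ft_force: [-0.3, -0.4, 5.4]
```

```bash
python3 -m pendant '[[0,0,0,0,0.02,0.01,0],[0,0,0,0,0.03,0,0]]'|grep -E 'pos|for'; python3 -m pendant '[[0,0,0,0,0.02,0,0],[0,0,0,0,0.02,0,0]]'|grep -E 'pos|for'; python3 -m pendant '[[0,0,0,0,0.02,0,0],[0,0,0,0,0.02,0,0]]'|grep -E 'pos|for'
```

```text
eef_pos: [0.5123, 0.0473, 0.164]
ft_force: [0.6, -1.0, 3.9]
eef_pos: [0.5123, 0.0477, 0.164]
ft_force: [1.5, -0.5, 4.5]
eef_pos: [0.5123, 0.0482, 0.1641]
ft_force: [1.1, -0.0, 4.4]
```

```bash
python3 -c "
from h import *
F=[]
for i in range(5):
    o=robot.observe();F.append(o['ft_force']); robot.read_camera('wrist')
print(np.mean(F,0),np.std(F,0),o['eef_pos'],robot.observe()['t'])"
```

```text
[ 1.55641465 -0.3216767   4.40644247] [0.2772205  0.40507866 0.32254484] [0.51228172 0.04815056 0.16404813] 17.7333
```

```bash
python3 -m pendant '[[0,0,0,0,0.02,0,0],[0,0,0,0,0.02,0,0]]'|grep -E 'pos|for'; python3 -m pendant '[[0,0,0,0,0.02,0,0],[0,0,0,0,0.02,0,0]]'|grep -E 'pos|for'; python3 -m pendant '[[0,0,0,0,0.02,0,0],[0,0,0,0,0.02,0,0]]'|grep -E 'pos|for'
```

```text
eef_pos: [0.5123, 0.0484, 0.164]
ft_force: [2.6, -1.9, 4.0]
eef_pos: [0.5122, 0.0487, 0.164]
ft_force: [1.8, -2.7, 4.3]
eef_pos: [0.5122, 0.0491, 0.164]
ft_force: [1.1, -4.7, 5.8]
```

```bash
python3 -m pendant '[[0,0,0,0,-0.02,0,0],[0,0,0,0,-0.01,0,0],[0,0,0,0,0,0,0]]'; python3 -c "
from h import *
F=[]
for i in range(4):
    o=robot.observe();F.append(o['ft_force']); robot.read_camera('wrist')
print(np.mean(F,0),np.std(F,0),o['eef_pos'],robot.observe()['t'])"
```

```text
t: 18.48
eef_pos: [0.5121, 0.0491, 0.164]
eef_rot: [0.001, 0.715, 0.7, -0.001]
ft_force: [1.4, -2.1, 6.0]
opening: 0.0006
[ 1.50326409 -2.02301095  4.89176368] [0.51722781 0.76144341 0.64257726] [0.51213849 0.04905141 0.16402595] 18.6833
```

```bash
python3 -m pendant '[[0,0,0,0,0,0.1,0],[0,0,0,0,0,0.5,0],[0,0,0,0,0,3,0],[0,0,0,0,-3.5,1,0],[7,0,0,0,-3.5,0,0],[7,0,0,0,-3.5,0,0],[7,0,0,0,-3.5,0,0],[7,0,0,0,-3.5,0,0],[7,0,0,0,-3.5,0,0],[0,0,0,0,-3.5,-2,0],[0,0,0,0,-2.5,-3,0],[0,0,0,0,0,-3,0]]'; python3 -m pendant '[[0,0,0,0,0,0,0],[0,0,0,0,0,0,0],[0,0,0,0,0,0,0]]'
python3 - <<'E'
from h import *
snap('wrist','w8'); o=robot.observe(); print(o['t'],o['ft_force'])
for z in (78,80,82,84,118): print(z,wproj('w8',G(13,0,z)))
p=cv2.imread('pics/w8.png'); cv2.imwrite('pics/w8c.png',cv2.resize(p[0:80,265:365],None,fx=7,fy=7,interpolation=2))
snap('side','s8')
edges('side','s8')
P=wcloud('w8')*1000
for v in range(12,60,4): print(v,*(np.round(P[v,u],1) for u in (290,316,345)))
E
```

```text
t: 19.68
eef_pos: [0.5116, -0.2247, 0.1284]
eef_rot: [-0.213, 0.683, 0.666, 0.209]
ft_force: [-0.2, 0.1, -0.9]
opening: 0.0008
t: 19.93
eef_pos: [0.5128, -0.2198, 0.1319]
eef_rot: [-0.213, 0.681, 0.668, 0.209]
ft_force: [-0.3, -0.1, 0.6]
opening: 0.0004
19.9833 [ 0.25820772 -0.26599787  0.41598939]
78 [311.7878843   47.91274858]
80 [311.74691672  46.59336304]
82 [311.70564688  45.264194  ]
84 [311.66407297  43.92518178]
118 [310.90914646  19.60166929]
side spine(-x) slope deg 1.35 at mid -7.9: 445.8 37 41 range -88 75
side fore(+x) slope deg 2.27 at mid -7.9: 582.9 28 41 range -88 75
side front(-y) slope deg -2.44 at mid 514.0: -88.9 28 33 range 446 583
side back(+y) slope deg 10.60 at mid 514.0: 15.0 33 33 range 446 583
12 [490.8  -1.9 136.8] [516.2  -2.8 136.3] [553.2  71.7  85.2]
16 [490.4  -1.9 131.7] [516.2  -3.9 132. ] [552.2  60.2  86.8]
20 [485.2  52.1  87.7] [516.2  12.1 115.2] [551.6  52.2  86.1]
24 [485.4  44.8  86.7] [516.2  12.2 109.6] [551.   44.3  85.6]
28 [485.7  37.1  86.3] [516.1  10.  105.7] [550.3  35.5  86. ]
32 [486.   28.8  86.5] [516.   11.5  98.7] [549.6  26.7  86.7]
36 [486.2  21.5  86.1] [515.9   7.6  96. ] [549.   18.5  87.1]
40 [486.5  14.   86.1] [515.8   4.1  93. ] [548.8  14.2  84.4]
44 [486.7   7.2  85.6] [515.7  -1.2  91.5] [548.    4.7  86.2]
48 [4.87e+02 2.00e-01 8.55e+01] [515.6  -2.3  86.5] [547.5  -2.3  86.2]
52 [487.2  -6.9  85.7] [515.5  -9.8  87.1] [546.8 -10.3  87.3]
56 [487.5 -13.9  86. ] [515.4 -16.5  87.1] [546.4 -16.5  86.9]
```

View pics/w8c.png

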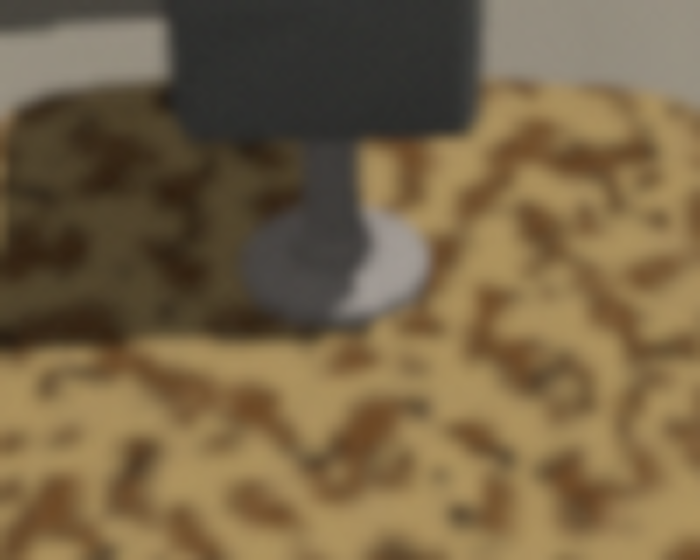

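View pics/s8.png

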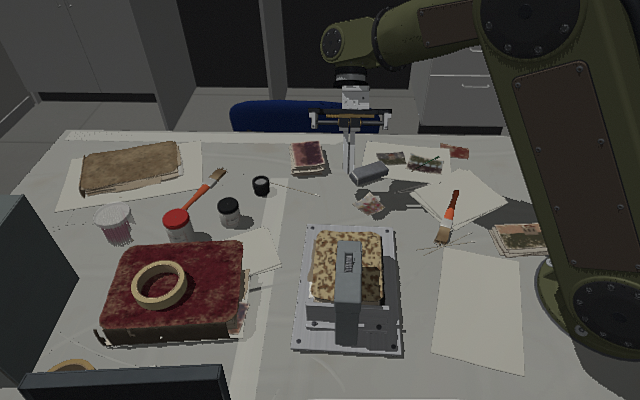

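```bash
python3 -c "
from bench import robot
print(robot.hand_in())"
```

```text
the job is handed in; nothing more can be done
None
```

The album is against the fence and the measuring foot is resting on its cover. I handed the job in at about 20 s of the 72 s allowed.

- **Album:** I pushed its front face with both open fingers until it met the fence, peaking at about 27 N. The last side view puts its yaw within about 0.2° of the gauge. Its end lies at the fence line, within 1–2 mm of measurement scatter, and no gap showed in the picture.
- **Wheel:** Three light strokes, with 3–6 N of downward force on the rim. In the third, the sideways force rose from about 1 N (normal drag) to 4.7 N as the wheel stiffened. That briefly put an estimated 6 N on the foot. I eased back to about 2 N, leaving roughly 1.7 N on the foot, then lifted clear.
- **Foot:** The last wrist-camera view puts its sole at gauge z of about 80.4 mm, with the cover at about 80 mm. The difference is within calibration error, and no gap is visible.
- **Surroundings:** In the last side view the other objects are where they started, and the gripper is touching nothing.

**Checks that disagreed:**
- Placing the album from the finger position, assuming the fingers' front lies 8 mm from their centre line, put its end about 4 mm short of the fence. The cameras and the sharp rise in force said it was touching, and I went with those.
- The sideways force on the fingertip (up to about 3.7 N) and the downward force drifted during the strokes, so I re-seated the finger once before the last one.

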